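# Find where the incubation chest's lid binds and set its track stop short of it

### The arm

A 7-joint arm with a two-finger parallel gripper is mounted at the origin on a cart in front of the work surface, level with it; the furniture and walls round the work are solid. World frame = base frame: x ahead of the robot, y to its left, z up, the work surface at z = 0. Lengths are in m, angles in rad, forces in N, time in s.
With the tool pointing down it reaches from about 0.425 to 0.95 m from the base axis. Payload 4.7 kg.
Tool frame: the origin (TCP) lies midway between the tips of the shut fingers; the grasp point (between the pads) lies 19 mm behind it (ctrl.hold_point_z is the distance from the TCP to the grasp point, in m); z points along the fingers, y is the line along which they close (so a half turn about z gives the same grasp; the last joint's range is limited). The gripper opens to 87 mm and grips with 3 to 60 N. Pads are 19 mm wide; open, the fingers measure 117 mm over their backs; the gripper's body (75 mm by 190 mm) begins 51 mm behind the grasp point.
Start: joints at [1.207, 0.469, -0.049, 1.532, 0.024, 1.141, -0.082], TCP at [0.222, -0.638, 0.223] pointing down, gripper open.
Joint ranges: [-2.59, 2.59], [-0.33, 1.99], [-1.39, 1.29], [0.1, 2.45], [-1.04, 4.18], [0.21, 1.99], [-2.66, 2.66]. Speed limits (rad/s): [2.57, 2.57, 3.14, 3.14, 3.14, 3.14, 3.14].

### API

Orientations are given as a unit quaternion [x, y, z, w].
In Python, from workcell import ctrl, cams gives the robot as it stands.
- The arm moves only by the tool move_arm, never from a script. Its arguments are lists of equal length, an entry for each row: "turn": the turn, a rotation vector about the tool's x, y, z in rad, a list of three; "linear": the shift along the tool's x, y, z in mm, a list of three; "gripper": the opening, from -1 (shut) to 1 (fully open). In form: {"turn": [[rx, ry, rz], ...], "linear": [[x, y, z], ...], "gripper": [gripper, ...]}. A call has 1 to 20 rows; each row shifts and turns the commanded pose from where the row before left it, along the tool's axes as they then stand; what a row does not reach is not made up. A row lasts 1/8 s, in which the tool goes at most 62.5 mm and 10.7 degrees, less where a joint would pass 70% of its speed; a pose out of reach is approached as far as the arm can. A call is refused whole if a number of a shift passes 62.5 or a number of a turn 0.188, either way. A call with a gripper value outside its range is refused whole. The fingers move at their own pace and stop on an object; "squeeze" is the grip in N (left out, the last holds). Time passes only in rows, so rows that do not move let the fingers close. It gives the time, the measured TCP pose, the force, the opening and the grip force at its end, in the units of the state.
- ctrl.get_obs(): the state, without advancing time (a new reading comes with each control period).
- cams.capture(name): name is "scene" or "top"; returns a dict with "image" (420x560x3 uint8, red, green, blue), "depth" (420x560 float32, m along the optical axis (not along the pixel's ray), 0 where there is no reading), "fx", "fy", "cx", "cy" (pixels), "R" (3x3) and "t" (3): a world point X has camera coordinates R X + t. Camera axes: x right, y down, z forward; pixel columns grow to the right and rows downward; lengths in m; the calibration is good to about 2 mm. A picture is of the moment at which its call begins.
- ctrl.close_job(): hands the job in; it is judged then, once.
The state is a dict: "time_s": time; "joint_positions": joint angles; "joint_velocities": joint speeds; "tau": joint torques, N m; "eef_pos": TCP position; "tcp_rot": TCP orientation; "contact_force": force on the tool from outside, world axes, zero at the start; "torque": the same for the moment, N m; "opening": finger opening in m; "finger_force": force on a finger pad.
Only numpy, scipy, OpenCV 4.12 (cv2) and the standard library are available. Lean on these libraries where they do the work, as an engineer would, in place of code of your own. Each camera call takes 0.05 s, during which the arm holds its last target. There are 200 camera calls.

### The job

The clear sliding lid of the white incubation chest sticks at a swollen place somewhere in its guide. Slide the lid open (away from the robot) gently, only until you feel it begin to bind and without forcing it, then back it off by about 15 mm so that it runs free again. Leave it there and slide the red track stop along its rail until it rests against the lid's leading edge, so that nobody can jam the lid before it is repaired; do not disturb the bottle, beaker and timer standing by.

Things in the scene. Friction and masses are not known exactly. Their poses are not given: they have to be found in the camera images.
- chest: White incubation chest, 290 x 180 x 122 mm (rail tops at 122), fixed. Origin: centre of its underside; +x = the way the lid opens (roughly away from the robot), +y left. The lid's edges run under the rail lips. In the right-hand rail, out of sight, the lining is swollen (the tight spot); its place is not measured and differs every time: it is first met with joint lid between 0.04 and 0.095.
- lid (a joint): Opening of the clear sliding lid, m: 0 closed, grows as it slides to chest +x; end 0.13; starts at 0 to 0.02. Stays where left; runs free with about 4 N drag. From where the tight spot is first met the needed push grows by about 1.4 N per mm; pulling back frees it. 4 to 6 N above the free drag is a clear sign of binding; more than 12 N above it is forcing.
- lid_handle (a point): Middle of the lid's black grip bar: 14 mm thick, 104 mm long across the track (chest y), on two steel posts 42 mm either side of its middle; 151 mm above the bench, 27 mm free under it. Axes as the chest's. It lies 50 mm behind the lid's leading edge.
- lid_edge (a point): Middle of the lid's leading (far) edge: front face of a 150 mm wide, 9 mm high aluminium bar, 112.5 mm above the bench, its top at 117 mm. Axes as the chest's.
- track_stop (a joint): Position of the red track stop on the left-hand rail in m: 0 at the far end of the rail, grows as the stop slides towards the robot (chest -x), to the lid. It stays where it is left; it drags with about 1.5 N. Once it rests against the lid, pushing on needs about 4 N more and shifts the lid.
- stop_knob (a point): Middle of the black ribbed knob on top of the red track stop: 20 mm diameter, 26 mm high, centre 152 mm above the bench (bottom 139, top 163), not turned, only a grip. The red saddle under it is 24 mm long along the track, top 130 mm above the bench. Axes as the chest's.
- stop_face (a point): The face of the red track stop that meets the lid's leading edge: 12 mm before the knob's centre (chest -x), 112.5 mm above the bench. Axes as the chest's. Gap to the lid = distance along chest x from lid_edge to stop_face.
- milk_bottle: Loose capped milk bottle standing left of the chest, 58 mm diameter, 111 mm high; origin under its centre. To be left alone.
- beaker: Loose small glass beaker left of the chest, 55 mm diameter, 71 mm high; origin under its centre. To be left alone.
- timer: Loose white timer lying right of the chest's near end, 58 x 62 x 18 mm; origin under its centre. To be left alone.
- guide_shoe: Small spring-loaded black guide shoe in the lid's right-hand edge, hidden in the rail, 7 mm behind the lid's leading edge; it carries the contact with the tight spot. Not handled, moves with the lid. The tight spot's sideways press on it is what the force rule judges: about 4.5 N per mm that the lid is driven in.

How it is judged:
By the outcome, as a careful person would: the job done as asked, in the order asked, and still so for the second after the job is handed in, with the robot touching nothing.
It also fails if it takes over 70 s, if anything falls off the work surface, if the arm or the gripper's body presses on something with over 40 N, if the wrist force passes 120 N, or if a joint passes its speed limit or range.

## Working session

There is one attempt and no reset: what is moved stays moved. The work goes in short steps, Python scripts to look and compute and a tool call to move; the robot and the scene stay as the last step left them, time stands still between calls to the robot, and variables do not carry over. Pictures are saved under pics/ and viewed, at most 10 in all, crops included, and the job is handed in when it is done.

Besides the shell and the picture viewer there is one more tool, called as name(argument=value, ...) on one line, values as JSON. move_arm: Moves the arm, as the interface text tells. Its arguments: {"type":"object","properties":{"turn":{"type":"array","items":{"type":"array","items":{"type":"number"}}},"linear":{"type":"array","items":{"type":"array","items":{"type":"number"}}},"gripper":{"type":"array","items":{"type":"number"}},"squeeze":{"type":"number"}},"required":["turn","linear","gripper"]}

```bash
mkdir -p pics; ls
python3 - <<'E'
from workcell import ctrl,cams
import cv2,numpy as np
for n in("scene","top"):
    c=cams.capture(n); cv2.imwrite(f"pics/{n}0.png",c["image"][:,:,::-1])
    np.savez(f"{n}0.npz",**{k:c[k] for k in("image","depth","fx","fy","cx","cy","R","t")})
    print(n,c["fx"],c["cx"],c["cy"],(-np.array(c["R"]).T@np.array(c["t"])).round(3),np.array(c["R"]).round(3).tolist())
o=ctrl.get_obs();print(o["time_s"],o["eef_pos"],o["tcp_rot"],o["contact_force"],o["opening"],ctrl.hold_point_z)
E
```

```text
pics
scene 494.8074688923894 281.6084837549521 212.6946833470778 [ 1.129 -0.258  1.144] [[0.477, 0.879, -0.007], [0.723, -0.398, -0.564], [-0.499, 0.264, -0.825]]
top 464.93565273216564 280.32315251500694 203.5805226529283 [0.335 0.068 1.26 ] [[0.001, -1.0, -0.001], [-0.987, -0.001, -0.158], [0.158, 0.001, -0.987]]
0.1 [ 0.22165074 -0.63700479  0.2216099 ] [ 9.86016382e-01  1.66646187e-01 -1.78558422e-04 -8.43462567e-04] [ 0.63018939  0.62147625 -0.03424002] 0.08719434908998827 0.0187
```

View pics/scene0.png

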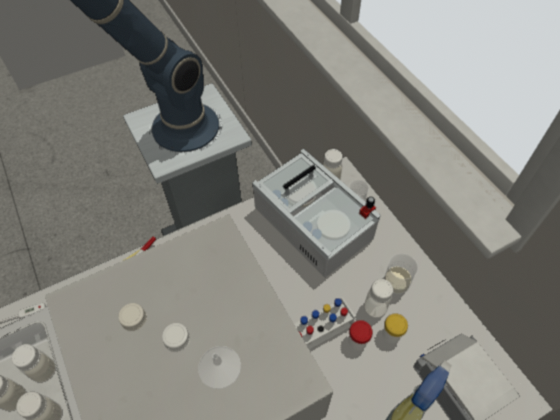

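View pics/top0.png

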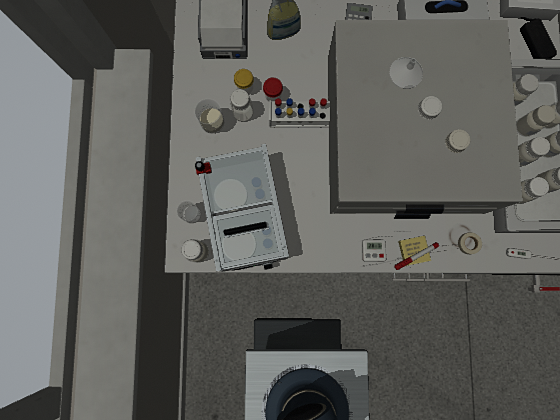

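The scene view shows the chest at centre with its grip bar at (299,178) and the stop at (368,207). In the top view the bar is at (245,229), the lid's leading bar at about (240,209), the stop knob at (201,166), and a tall grey cabinet stands to the right.

```bash
cat > h.py <<'E'
import numpy as np,cv2
def load(n):
    d=np.load(n+".npz");return {k:d[k] for k in d.files}
def ray(c,u,v,z):
    d=c["R"].T@np.array([(u-c["cx"])/c["fx"],(v-c["cy"])/c["fy"],1.]);o=-c["R"].T@c["t"]
    return o+d*(z-o[2])/d[2]
def proj(c,X):
    p=c["R"]@np.asarray(X)+c["t"];return np.array([c["fx"]*p[0]/p[2]+c["cx"],c["fy"]*p[1]/p[2]+c["cy"]])
def cloud(c):
    v,u=np.mgrid[:420,:560];D=c["depth"]
    P=np.stack([(u-c["cx"])/c["fx"]*D,(v-c["cy"])/c["fy"]*D,D],-1)
    return (P-c["t"])@c["R"]
E
python3 - <<'E'
from h import *
t=load("top0");s=load("scene0")
for n,c,(u0,v0,u1,v1),(a,b,w,h) in(("top",t,(180,140,300,280),(218,215,55,28)),("scene",s,(240,135,400,285),(278,160,42,33))):
    g=c["image"].max(2)
    m=np.zeros_like(g);m[b:b+h,a:a+w]=(g[b:b+h,a:a+w]<60)*255
    cs,_=cv2.findContours(m,0,1);k=max(cs,key=cv2.contourArea);r=cv2.minAreaRect(k);print(n,"bar",r)
    P=[ray(c,*p,.158) for p in cv2.boxPoints(r)]
    print(ray(c,*r[0],.155).round(4),np.round(P,4).tolist())
    I=c["image"].astype(int);rm=(I[...,0]>80)&(I[...,1]<50)&(I[...,2]<50)
    sub=np.zeros_like(rm);sub[v0:v1,u0:u1]=rm[v0:v1,u0:u1];vv,uu=np.nonzero(sub)
    print("red",uu.mean(),vv.mean(),ray(c,uu.mean(),vv.mean(),.13).round(4))
    cv2.imwrite(f"pics/{n}1.png",cv2.resize(c["image"][v0:v1,u0:u1,::-1],None,fx=4 if n=="top" else 4,fy=4,interpolation=cv2.INTER_CUBIC))
P=cloud(t)
print("cab",P[150,360],P[30,345],P[200,340],P[200,510]); print("dep bar",P[229,245],"knob",P[166,201])
E
```

```text
top bar ((244.75881958007812, 228.3370361328125), (6.270722389221191, 43.73670959472656), 79.04593658447266)
[0.4511 0.1533 0.155 ] [[0.4482, 0.2056, 0.158], [0.4682, 0.1035, 0.158], [0.4534, 0.1006, 0.158], [0.4336, 0.2024, 0.158]]
red 203.36363636363637 169.63636363636363 [0.6005 0.2602 0.13  ]
scene bar ((299.0768737792969, 177.11541748046875), (4.71495246887207, 36.055511474609375), 56.3099365234375)
[0.4563 0.1497 0.155 ] [[0.461, 0.0999, 0.158], [0.4412, 0.1989, 0.158], [0.4557, 0.1982, 0.158], [0.4749, 0.0998, 0.158]]
red 366.6031746031746 210.17460317460316 [0.6114 0.2553 0.13  ]
cab [ 0.62797722 -0.11658788  0.21261188] [ 0.92807561 -0.08810528  0.2128367 ] [ 0.51033357 -0.06794224  0.21161701] [ 0.51041542 -0.45603359  0.21232347]
dep bar [0.44904317 0.15234299 0.15997291] knob [0.6024839  0.26107217 0.15998848]
```

View pics/top1.png

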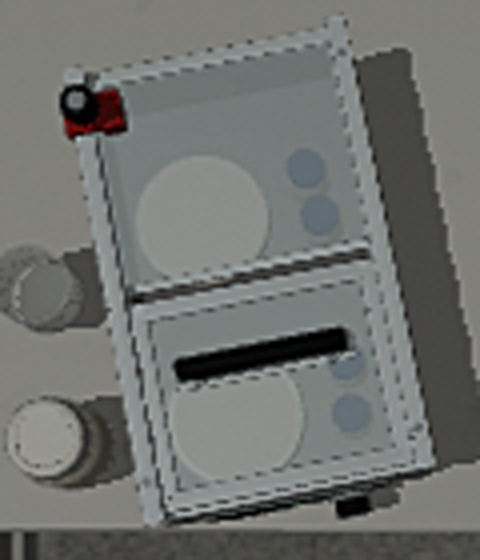

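View pics/scene1.png

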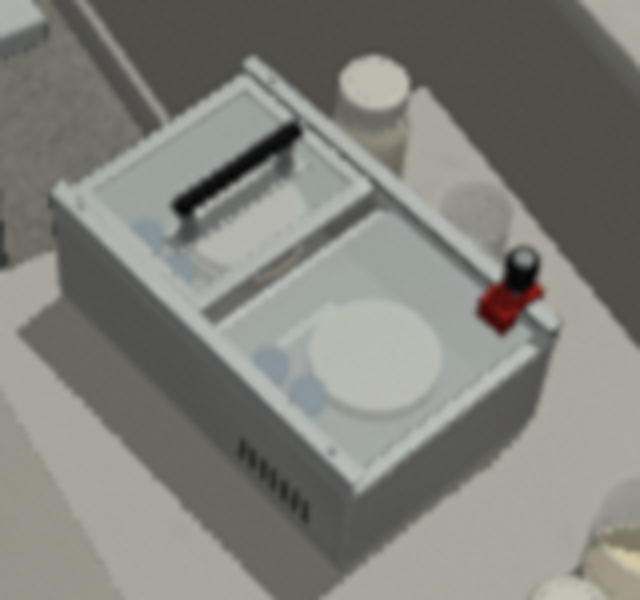

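Run:
```python
from h import *
t=load("top0");s=load("scene0")
q=lambda c,x,y,z,o:ray(c,o[0]+x/4,o[1]+y/4,z)[:2]
for n,a,b in(("Lout",(150,522),(68,78)),("Rout",(432,465),(347,22))):
    A=q(t,*a,.122,(180,140));B=q(t,*b,.122,(180,140));d=B-A;print(n,A,B,np.hypot(*d),np.degrees(np.arctan2(d[1],d[0])))
A=q(t,136,300,.117,(180,140));B=q(t,368,248,.117,(180,140));d=A-B;print("edge",(A+B)/2,np.degrees(np.arctan2(-d[0],d[1])))
for c,p,o in((t,(78,102),(180,140)),(s,(523,257),(240,135))):print("knobtop",q(c,*p,.163,o))
```

```text
Lout [0.35202025 0.22062283] [0.62851294 0.27828063] 0.28244048433320273 11.77924271667067
Rout [0.38646188 0.04975131] [0.66499511 0.10293344] 0.2835649874858195 10.809740251268193
edge [0.50468915 0.16110733] 12.83265460545159
knobtop [0.6029905  0.26420855]
knobtop [0.60610602 0.26573034]
```

move_arm(turn=[[0, 0, 0], [0, 0, 0], [0, 0, 0], [0, 0, -0.143], [0, 0, -0.143], [0, 0, -0.143], [0, 0, -0.143], [0, 0, -0.143], [0, 0, -0.143], [0, 0, -0.143], [0, 0, -0.143], [0, 0, -0.143], [0, 0, -0.143]], linear=[[0, 0, -40], [0, 0, -40], [0, 0, -40], [0, 0, 0], [0, 0, 0], [0, 0, 0], [0, 0, 0], [0, 0, 0], [0, 0, 0], [0, 0, 0], [0, 0, 0], [0, 0, 0], [0, 0, 0]], gripper=[1, 1, 1, 1, 1, 1, 1, 1, 1, 1, 1, 1, 1])

```text
time_s: 1.72
eef_pos: [0.2217, -0.6373, 0.3419]
tcp_rot: [0.633, 0.774, 0.0, -0.001]
contact_force: [-0.3, -0.5, 0.0]
opening: 0.0872
finger_force: 0.0
```

move_arm(turn=[[0, 0, 0], [0, 0, 0], [0, 0, 0], [0, 0, 0], [0, 0, 0], [0, 0, 0], [0, 0, 0], [0, 0, 0], [0, 0, 0], [0, 0, 0], [0, 0, 0], [0, 0, 0], [0, 0, 0], [0, 0, 0], [0, 0, 0], [0, 0, 0], [0, 0, 0], [0, 0, 0], [0, 0, 0], [0, 0, 0]], linear=[[36, 30, 0], [36, 30, 0], [36, 30, 0], [36, 30, 0], [36, 30, 0], [36, 30, 0], [36, 30, 0], [36, 30, 0], [36, 30, 0], [36, 30, 0], [36, 8, 0], [36, 8, 0], [36, 8, 0], [36, 8, 0], [36, 8, 0], [36, 8, 0], [36, 8, 0], [36, 8, 0], [36, 8, 0], [36, 8, 0]], gripper=[1, 1, 1, 1, 1, 1, 1, 1, 1, 1, 1, 1, 1, 1, 0.2, 0.2, 0.2, 0.2, 0.2, 0.2])

```text
time_s: 4.22
eef_pos: [0.4556, 0.1432, 0.3423]
tcp_rot: [0.635, 0.772, -0.0, 0.0]
contact_force: [-0.5, -0.1, -0.8]
opening: 0.0524
finger_force: 0.0
```

move_arm(turn=[[0, 0, 0], [0, 0, 0], [0, 0, 0], [0, 0, 0], [0, 0, 0], [0, 0, 0], [0, 0, 0]], linear=[[8, 0, 30], [0, 0, 35], [0, 0, 35], [0, 0, 35], [0, 0, 0], [0, 0, 0], [0, 0, 0]], gripper=[0.2, 0.2, 0.2, 0.2, 0.2, 0.2, 0.2])

```text
time_s: 5.1
eef_pos: [0.4553, 0.1505, 0.2091]
tcp_rot: [0.635, 0.772, 0.001, 0.001]
contact_force: [-0.1, 0.4, 0.6]
opening: 0.052
finger_force: 0.0
```

Run:
```python
from workcell import ctrl,cams
import cv2
a=[cv2.resize(cams.capture(n)["image"][v:v+130,u:u+160,::-1],None,fx=2.45,fy=2.45,interpolation=2) for n,u,v in(("scene",240,125),("top",170,150))]
cv2.imwrite("pics/c2.png",cv2.hconcat(a));print(ctrl.get_obs()["eef_pos"])
```

```text
[0.45503458 0.1503096  0.20869778]
```

View pics/c2.png

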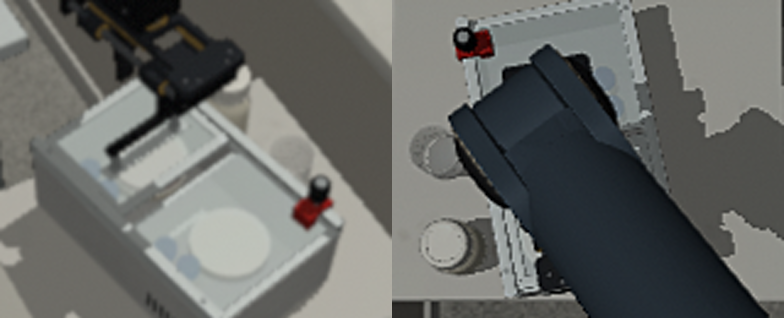

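The fingers hang above the bar, at about (165,100) in the left half, and straddle it. I'm lowering.

move_arm(turn=[[0, 0, 0], [0, 0, 0], [0, 0, 0], [0, 0, 0], [0, 0, 0], [0, 0, 0], [0, 0, 0]], linear=[[0, 0, 15], [0, 0, 15], [0, 0, 15], [0, 0, 15], [0, 0, 14], [0, 0, 0], [0, 0, 0]], gripper=[0.2, 0.2, 0.2, 0.2, 0.2, 0.2, 0.2])

```text
time_s: 6.08
eef_pos: [0.4546, 0.1504, 0.1338]
tcp_rot: [0.635, 0.772, 0.0, 0.0]
contact_force: [0.2, 0.5, -0.2]
opening: 0.0521
finger_force: 0.0
```

move_arm(turn=[[0, 0, 0], [0, 0, 0], [0, 0, 0], [0, 0, 0], [0, 0, 0], [0, 0, 0], [0, 0, 0], [0, 0, 0]], linear=[[0, 0, 0], [0, 0, 0], [0, 0, 0], [0, 0, 0], [0, 0, 0], [0, 0, 0], [0, 0, 0], [0, 0, 0]], gripper=[0, -0.2, -0.35, -0.5, -0.6, -0.7, -0.8, -0.9], squeeze=15)

```text
time_s: 7.08
eef_pos: [0.4549, 0.1502, 0.1336]
tcp_rot: [0.635, 0.772, 0.001, 0.0]
contact_force: [2.2, 0.7, -2.6]
opening: 0.0137
finger_force: 15.0
```

move_arm(turn=[[0, 0, 0], [0, 0, 0], [0, 0, 0], [0, 0, 0], [0, 0, 0], [0, 0, 0]], linear=[[0, 2, 0], [0, 2, 0], [0, 2, 0], [0, 2, 0], [0, 2, 0], [0, 2, 0]], gripper=[-0.9, -0.9, -0.9, -0.9, -0.9, -0.9])

```text
time_s: 7.82
eef_pos: [0.4661, 0.1525, 0.1335]
tcp_rot: [0.635, 0.772, -0.0, -0.0]
contact_force: [-4.6, -0.3, 4.0]
opening: 0.0132
finger_force: 15.0
```

move_arm(turn=[[0, 0, 0], [0, 0, 0], [0, 0, 0]], linear=[[0, 2, 0], [0, 2, 0], [0, 2, 0]], gripper=[-0.9, -0.9, -0.9])

```text
time_s: 8.2
eef_pos: [0.4721, 0.1537, 0.1335]
tcp_rot: [0.635, 0.772, 0.0, -0.0]
contact_force: [-4.3, -1.2, 3.9]
opening: 0.0137
finger_force: 15.0
```

move_arm(turn=[[0, 0, 0], [0, 0, 0]], linear=[[0, 2, 0], [0, 2, 0]], gripper=[-0.9, -0.9])

```text
time_s: 8.45
eef_pos: [0.476, 0.1545, 0.1335]
tcp_rot: [0.635, 0.772, 0.0, -0.0]
contact_force: [-4.8, 0.4, 3.2]
opening: 0.0136
finger_force: 15.0
```

move_arm(turn=[[0, 0, 0], [0, 0, 0]], linear=[[0, 2, 0], [0, 2, 0]], gripper=[-0.9, -0.9])

```text
time_s: 8.7
eef_pos: [0.4799, 0.1553, 0.1335]
tcp_rot: [0.635, 0.772, 0.0, -0.0]
contact_force: [-4.5, 0.5, 3.0]
opening: 0.0135
finger_force: 15.0
```

move_arm(turn=[[0, 0, 0], [0, 0, 0]], linear=[[0, 2, 0], [0, 2, 0]], gripper=[-0.9, -0.9])

```text
time_s: 8.95
eef_pos: [0.4839, 0.1561, 0.1335]
tcp_rot: [0.635, 0.772, 0.0, -0.0]
contact_force: [-3.8, 1.5, 4.1]
opening: 0.0133
finger_force: 15.0
```

move_arm(turn=[[0, 0, 0], [0, 0, 0]], linear=[[0, 2, 0], [0, 2, 0]], gripper=[-0.9, -0.9])

```text
time_s: 9.2
eef_pos: [0.4878, 0.1569, 0.1335]
tcp_rot: [0.635, 0.772, 0.0, -0.0]
contact_force: [-4.3, 2.1, 3.3]
opening: 0.0134
finger_force: 15.0
```

move_arm(turn=[[0, 0, 0], [0, 0, 0]], linear=[[0.2, 2, 0], [0.1, 2, 0]], gripper=[-0.9, -0.9])

```text
time_s: 9.45
eef_pos: [0.4917, 0.1577, 0.1335]
tcp_rot: [0.635, 0.772, -0.0, 0.0]
contact_force: [-5.0, 1.3, 3.7]
opening: 0.0134
finger_force: 15.0
```

move_arm(turn=[[0, 0, 0], [0, 0, 0]], linear=[[0.1, 2, 0], [0.1, 2, 0]], gripper=[-0.9, -0.9])

```text
time_s: 9.7
eef_pos: [0.4956, 0.1585, 0.1335]
tcp_rot: [0.635, 0.772, -0.0, 0.0]
contact_force: [-4.0, -0.1, 3.0]
opening: 0.0136
finger_force: 15.0
```

move_arm(turn=[[0, 0, 0], [0, 0, 0]], linear=[[0, 2, 0], [0, 2, 0]], gripper=[-0.9, -0.9])

```text
time_s: 9.95
eef_pos: [0.4996, 0.1593, 0.1336]
tcp_rot: [0.635, 0.772, -0.0, 0.0]
contact_force: [-3.9, 0.5, 4.0]
opening: 0.0134
finger_force: 15.0
```

move_arm(turn=[[0, 0, 0], [0, 0, 0]], linear=[[0, 2, 0], [0, 2, 0]], gripper=[-0.9, -0.9])

```text
time_s: 10.2
eef_pos: [0.5035, 0.1601, 0.1335]
tcp_rot: [0.635, 0.772, -0.0, 0.0]
contact_force: [-4.5, 0.3, 3.4]
opening: 0.0131
finger_force: 15.0
```

move_arm(turn=[[0, 0, 0], [0, 0, 0]], linear=[[0, 2, 0], [0, 2, 0]], gripper=[-0.9, -0.9])

```text
time_s: 10.45
eef_pos: [0.5067, 0.1608, 0.1335]
tcp_rot: [0.635, 0.772, -0.001, -0.0]
contact_force: [-7.2, -0.4, 6.1]
opening: 0.0136
finger_force: 15.0
```

Resistance is rising, about 2.7 N over the free drag. I'll take one small step more to confirm.

move_arm(turn=[[0, 0, 0]], linear=[[0, 1.5, 0]], gripper=[-0.9])

```text
time_s: 10.58
eef_pos: [0.5075, 0.161, 0.1335]
tcp_rot: [0.635, 0.772, -0.002, -0.001]
contact_force: [-8.9, -0.6, 8.4]
opening: 0.0134
finger_force: 15.0
```

move_arm(turn=[[0, 0, 0], [0, 0, 0], [0, 0, 0], [0, 0, 0], [0, 0, 0], [0, 0, 0], [0, 0, 0], [0, 0, 0], [0, 0, 0], [0, 0, 0]], linear=[[0, -2, 0], [0, -2, 0], [0, -2, 0], [0, -2, 0], [0, -2, 0], [0, -2, 0], [0, -2, 0], [0, -2, 0], [0, 0, 0], [0, 0, 0]], gripper=[-0.9, -0.9, -0.9, -0.9, -0.9, -0.9, -0.9, -0.9, -0.9, -0.9])

```text
time_s: 11.82
eef_pos: [0.4927, 0.1579, 0.1336]
tcp_rot: [0.635, 0.772, -0.0, 0.0]
contact_force: [1.9, 0.4, -0.7]
opening: 0.0132
finger_force: 15.0
```

move_arm(turn=[[0, 0, 0], [0, 0, 0], [0, 0, 0], [0, 0, 0], [0, 0, 0], [0, 0, 0]], linear=[[0, 0, 0], [0, 0, 0], [0, 0, 0], [0, 0, 0], [0, 0, 0], [0, 0, 0]], gripper=[-0.55, -0.4, -0.2, 0, 0, 0])

```text
time_s: 12.58
eef_pos: [0.493, 0.1582, 0.1335]
tcp_rot: [0.635, 0.772, -0.0, 0.0]
contact_force: [-0.9, -0.3, -0.5]
opening: 0.0429
finger_force: 0.0
```

move_arm(turn=[[0, 0, 0], [0, 0, 0], [0, 0, 0], [0, 0, 0], [0, 0, 0], [0, 0, 0], [0, 0, 0], [0, 0, 0]], linear=[[0, 0, -15], [0, 0, -25], [0, 0, -30], [0, 0, -30], [0, 0, -30], [0, 0, 0], [0, 0, 0], [0, 0, 0]], gripper=[0, 0, 0, 0, 0, 0, 0, 0])

```text
time_s: 13.58
eef_pos: [0.4924, 0.1578, 0.2626]
tcp_rot: [0.635, 0.772, -0.001, -0.0]
contact_force: [-0.4, 0.6, -0.7]
opening: 0.0436
finger_force: 0.0
```

move_arm(turn=[[0, 0, 0], [0, 0, 0], [0, 0, 0], [0, 0, 0], [0, 0, 0], [0, 0, 0], [0, 0, 0], [0, 0, 0]], linear=[[20, 30, 0], [20, 30, 0], [20, 30, 0], [23, 41, 0], [0, 0, 35], [0, 0, 35], [0, 0, 0], [0, 0, 0]], gripper=[0.2, 0.2, 0.2, 0.2, 0.2, 0.2, 0.2, 0.2])

```text
time_s: 14.58
eef_pos: [0.6059, 0.2654, 0.1944]
tcp_rot: [0.635, 0.772, 0.001, -0.0]
contact_force: [0.3, 0.5, -0.9]
opening: 0.0521
finger_force: 0.0
```

Run:
```python
from workcell import ctrl,cams
import cv2
a=[cv2.resize(cams.capture(n)["image"][v:v+130,u:u+160,::-1],None,fx=2.45,fy=2.45,interpolation=2) for n,u,v in(("scene",270,125),("top",150,130))]
cv2.imwrite("pics/c3.png",cv2.hconcat(a));print(ctrl.get_obs()["eef_pos"],ctrl.get_obs()["contact_force"])
```

```text
[0.60628814 0.26557219 0.19543095] [-0.08952185 -0.47231085  0.54265518]
```

View pics/c3.png

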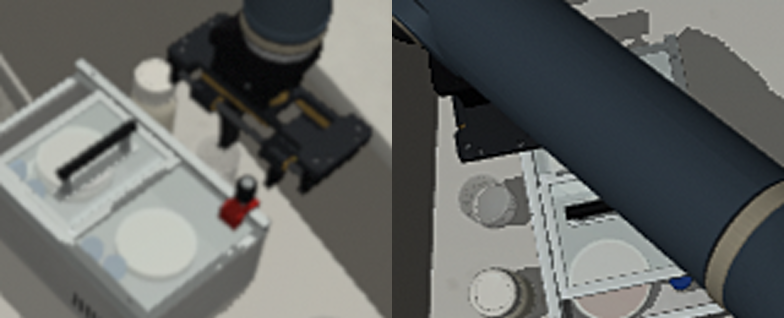

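The knob is at (247,187) in the left half, below the middle of the open fingers (tips at about (228,135) and (285,180)). Descending.

move_arm(turn=[[0, 0, 0], [0, 0, 0], [0, 0, 0], [0, 0, 0], [0, 0, 0]], linear=[[0, 0, 10], [0, 0, 10], [0, 0, 10], [0, 0, 8], [0, 0, 0]], gripper=[0.2, 0.2, 0.2, 0.2, 0.2])

```text
time_s: 15.3
eef_pos: [0.6052, 0.2645, 0.1545]
tcp_rot: [0.635, 0.772, -0.001, -0.0]
contact_force: [0.3, -0.8, 0.3]
opening: 0.0519
finger_force: 0.0
```

move_arm(turn=[[0, 0, 0], [0, 0, 0], [0, 0, 0], [0, 0, 0]], linear=[[0, 0, 8], [0, 0, 8], [0, 0, 0], [0, 0, 0]], gripper=[0.2, 0.2, 0.2, 0.2])

```text
time_s: 15.8
eef_pos: [0.6056, 0.265, 0.1396]
tcp_rot: [0.635, 0.772, 0.0, 0.0]
contact_force: [0.3, -0.4, 0.6]
opening: 0.0523
finger_force: 0.0
```

move_arm(turn=[[0, 0, 0], [0, 0, 0], [0, 0, 0], [0, 0, 0], [0, 0, 0], [0, 0, 0], [0, 0, 0], [0, 0, 0]], linear=[[0, 0, 0], [0, 0, 0], [0, 0, 0], [0, 0, 0], [0, 0, 0], [0, 0, 0], [0, 0, 0], [0, 0, 0]], gripper=[0, -0.2, -0.3, -0.4, -0.5, -0.6, -0.7, -0.8], squeeze=10)

```text
time_s: 16.8
eef_pos: [0.6058, 0.2649, 0.1396]
tcp_rot: [0.635, 0.772, 0.0, 0.0]
contact_force: [1.5, 0.1, -0.5]
opening: 0.0195
finger_force: 10.0
```

move_arm(turn=[[0, 0, 0], [0, 0, 0], [0, 0, 0], [0, 0, 0], [0, 0, 0], [0, 0, 0], [0, 0, 0], [0, 0, 0], [0, 0, 0], [0, 0, 0], [0, 0, 0], [0, 0, 0], [0, 0, 0], [0, 0, 0]], linear=[[0, -4, 0], [0, -4, 0], [-0.1, -4, 0], [0, -4, 0], [0, -4, 0], [-0.1, -4, 0], [0, -4, 0], [0, -4, 0], [-0.1, -4, 0], [0, -4, 0], [0, -4, 0], [-0.1, -4, 0], [0, -4, 0], [0, -4, 0]], gripper=[-0.8, -0.8, -0.8, -0.8, -0.8, -0.8, -0.8, -0.8, -0.8, -0.8, -0.8, -0.8, -0.8, -0.8])

```text
time_s: 18.55
eef_pos: [0.5505, 0.2536, 0.1395]
tcp_rot: [0.635, 0.772, -0.0, 0.0]
contact_force: [1.7, -0.2, -0.9]
opening: 0.0197
finger_force: 10.0
```

move_arm(turn=[[0, 0, 0], [0, 0, 0], [0, 0, 0], [0, 0, 0]], linear=[[0, -2, 0], [0, -2, 0], [0, -2, 0], [0, -2, 0]], gripper=[-0.8, -0.8, -0.8, -0.8])

```text
time_s: 19.05
eef_pos: [0.5428, 0.252, 0.1395]
tcp_rot: [0.635, 0.772, -0.0, 0.0]
contact_force: [1.7, -1.0, 0.3]
opening: 0.0195
finger_force: 10.0
```

move_arm(turn=[[0, 0, 0], [0, 0, 0], [0, 0, 0]], linear=[[0, -1, 0], [0, -1, 0], [0, -1, 0]], gripper=[-0.8, -0.8, -0.8])

```text
time_s: 19.42
eef_pos: [0.5399, 0.2514, 0.1395]
tcp_rot: [0.635, 0.772, -0.0, 0.0]
contact_force: [1.3, -2.1, 0.7]
opening: 0.0196
finger_force: 10.0
```

move_arm(turn=[[0, 0, 0], [0, 0, 0]], linear=[[0, -0.5, 0], [0, -0.5, 0]], gripper=[-0.8, -0.8])

```text
time_s: 19.68
eef_pos: [0.539, 0.2512, 0.1395]
tcp_rot: [0.635, 0.772, -0.0, 0.0]
contact_force: [1.7, -1.0, -0.2]
opening: 0.0199
finger_force: 10.0
```

move_arm(turn=[[0, 0, 0], [0, 0, 0]], linear=[[0, -0.5, 0], [0, -0.5, 0]], gripper=[-0.8, -0.8])

```text
time_s: 19.92
eef_pos: [0.538, 0.2511, 0.1395]
tcp_rot: [0.635, 0.772, -0.0, 0.0]
contact_force: [1.8, -1.7, 0.6]
opening: 0.0196
finger_force: 10.0
```

move_arm(turn=[[0, 0, 0]], linear=[[0, -0.5, 0]], gripper=[-0.8])

```text
time_s: 20.05
eef_pos: [0.5375, 0.2509, 0.1395]
tcp_rot: [0.635, 0.772, -0.0, 0.0]
contact_force: [1.9, -1.9, 0.3]
opening: 0.0198
finger_force: 10.0
```

move_arm(turn=[[0, 0, 0]], linear=[[0, -0.5, 0]], gripper=[-0.8])

```text
time_s: 20.18
eef_pos: [0.537, 0.2508, 0.1396]
tcp_rot: [0.635, 0.772, -0.0, 0.0]
contact_force: [1.2, -2.1, -0.8]
opening: 0.0196
finger_force: 10.0
```

move_arm(turn=[[0, 0, 0]], linear=[[0, -0.5, 0]], gripper=[-0.8])

```text
time_s: 20.3
eef_pos: [0.5368, 0.2508, 0.1396]
tcp_rot: [0.635, 0.772, 0.0, 0.0]
contact_force: [2.5, -1.4, -1.1]
opening: 0.0196
finger_force: 10.0
```

move_arm(turn=[[0, 0, 0]], linear=[[0, -0.4, 0]], gripper=[-0.8])

```text
time_s: 20.42
eef_pos: [0.5368, 0.2508, 0.1396]
tcp_rot: [0.635, 0.772, 0.001, 0.0]
contact_force: [5.2, -1.9, -2.6]
opening: 0.0198
finger_force: 10.0
```

The stop has met the lid: force up, no more motion. I'll relax the load and release.

move_arm(turn=[[0, 0, 0], [0, 0, 0], [0, 0, 0], [0, 0, 0], [0, 0, 0], [0, 0, 0], [0, 0, 0], [0, 0, 0]], linear=[[0, 0.6, 0], [0, 0, 0], [0, 0, 0], [0, 0, 0], [0, 0, 0], [0, 0, 0], [0, 0, 0], [0, 0, 0]], gripper=[-0.8, -0.8, -0.4, -0.3, -0.1, 0.1, 0.1, 0.1])

```text
time_s: 21.42
eef_pos: [0.5366, 0.2509, 0.1395]
tcp_rot: [0.635, 0.772, -0.0, -0.0]
contact_force: [0.8, -0.3, -0.1]
opening: 0.0474
finger_force: 0.0
```

move_arm(turn=[[0, 0, 0], [0, 0, 0], [0, 0, 0], [0, 0, 0], [0, 0, 0], [0, 0, 0], [0, 0, 0], [0, 0, 0], [0, 0, 0], [0, 0, 0], [0, 0, 0]], linear=[[0, 0, -15], [0, 0, -25], [0, 0, -40], [0, 0, -40], [0, 0, -40], [-35, 0, -20], [-35, 0, 0], [-35, 0, 0], [-35, 0, 0], [-35, 0, 0], [-35, 0, 0]], gripper=[0.1, 0.1, 0.1, 0.1, 0.1, 0.1, 0.1, 0.1, 0.1, 0.1, 0.1])

```text
time_s: 22.8
eef_pos: [0.5773, 0.0441, 0.3208]
tcp_rot: [0.635, 0.772, 0.0, 0.001]
contact_force: [0.6, -0.3, -0.9]
opening: 0.0479
finger_force: 0.0
```

move_arm(turn=[[0, 0, 0], [0, 0, 0], [0, 0, 0], [0, 0, 0], [0, 0, 0], [0, 0, 0], [0, 0, 0]], linear=[[-35, 0, 0], [-35, 0, 0], [-35, 0, 0], [-35, 0, 0], [-35, 0, 0], [-35, 0, 0], [0, 0, 0]], gripper=[0.1, 0.1, 0.1, 0.1, 0.1, 0.1, 0.1])

```text
time_s: 23.68
eef_pos: [0.6176, -0.1651, 0.3198]
tcp_rot: [0.638, 0.77, -0.0, 0.0]
contact_force: [0.3, -0.6, -0.0]
opening: 0.048
finger_force: 0.0
```

Run:
```python
from workcell import ctrl,cams
import cv2
a=[cv2.resize(cams.capture(n)["image"][v:v+150,u:u+130,::-1],None,fx=3,fy=3,interpolation=2) for n,u,v in(("scene",270,135),("top",170,130))]
cv2.imwrite("pics/c4.png",cv2.hconcat(a));print(ctrl.get_obs()["eef_pos"],ctrl.get_obs()["contact_force"])
```

```text
[ 0.61759117 -0.16035427  0.32026829] [ 0.31793394  0.04717421 -0.3668242 ]
```

View pics/c4.png

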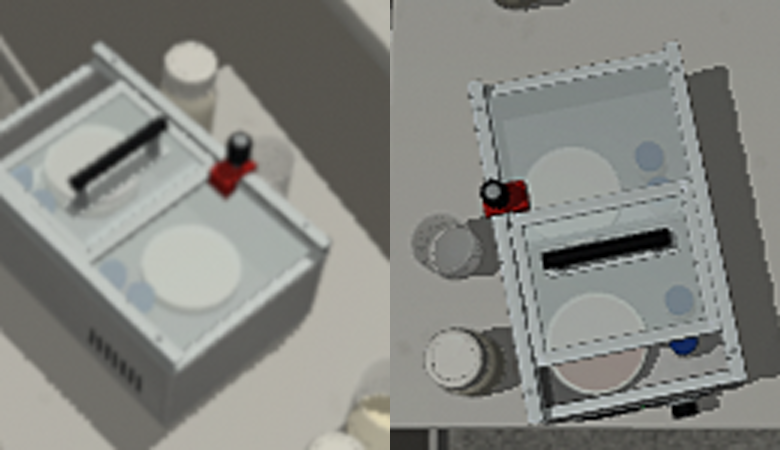

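The red stop rests against the lid's leading bar (right half, about (508,212)). The bottle and beaker are unmoved and the arm is clear of everything.

```bash
python3 -c "
from workcell import ctrl
print(ctrl.close_job())"
```

```text
the job is handed in; nothing more can be done
None
```

The job is handed in: the lid was slid until it began to bind (about 4.5 N over free drag) and backed off 15 mm, the red stop now rests against its leading edge, and the bottle, beaker and timer were left alone.

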